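Load the spark plug cleaner and hold its dead-man air lever level

TASK

Take the longer of the two spark plugs out of the aluminium rack, stand it thread-down and fully home in the port of the plug cleaner and let go of it; only then push the cleaner's spring-loaded air lever down with the fingers until it is level and keep it there. The program finishes while still holding the lever level: do not let it spring back and never push it down onto its stop. Leave the shorter plug in the rack and do not disturb the other things on the bench.

Things in the scene. Friction and masses are not known exactly. Their poses are not given: they have to be found in the camera images.
- long_plug_grip (a point): Grip point of the LONG spark plug, upright in one of the rack's two middle holes: on its axis, 36 mm above the collar's underside, on the white insulator (plain cylinder, 12 mm dia., from 17 to 50 mm above the collar's underside). Below that a hexagon 23 mm over corners (4 to 14 mm) and a ferrule 17 mm dia.; above it a brass terminal 7 mm dia. up to 60 mm. About 60 g. z points up the plug.
- long_plug_collar (a point): The same long plug: centre of the underside of its round collar (22 mm dia., 4 mm thick), the face that rests on the rack or the port. Below it is the steel thread, 14 mm dia., 19 mm long, with a chamfered foot. z up the plug.
- short_plug_mid (a point): The SHORT spark plug, same build and 12 mm insulator but only 38 mm tall above the collar's underside (the long one: 60 mm); this point is on its axis 20 mm above the collar's underside. In the other middle hole of the rack. To be left there.
- rack: Fixed aluminium rack block 60 x 220 x 30 mm (x, y, z) with four through holes 17 mm wide in a row along its y, at y = -75, -25, 25, 75 mm; its origin is the centre of its underside, on the bench. The plugs' collars rest on its top, 30 mm up. Rack and cleaner may swap sides.
- port (a point): Centre of the mouth of the cleaner's port, 100 mm above the bench: a 17 mm hole, 30 mm deep, 2 mm chamfer, in a 64 x 64 mm steel block on the fixed grey cleaner box (170 x 280 x 70 mm in x, y, z; centre 75 mm from the port towards -y). A plug is home when its collar lies flat on this face. Axes are the cleaner's: x from its front (with gauge) to its back, z up. The lever is 150 mm towards -y.
- lever (a joint): Angle of the cleaner's air lever (rad): 0 = at rest, sloping up 30 degrees from its pivot towards the front; 0.524 = level; 0.9 = down on its stop. A spring always pushes it back up: some 2.5 N at the pad at rest, 7.5 N when level, 11 N at the stop.
- lever_pivot (a point): The lever's pivot, 135 mm above the bench; fixed; axes as the cleaner's. The lever runs from here towards the cleaner's -x (its front, where it overhangs the edge) and turns down about the cleaner's y. A small fixed post with a pointer beside it marks the level height.
- lever_pad (a point): Centre of the upper face of the black pad at the lever's end: pad 50 mm along the lever, 34 mm across, 14 mm thick. The point lies 145 mm along the lever from the pivot and 7 mm above the lever's centre line. Its height is about 214 mm at rest and 142 mm with the lever level. Push here from above, e.g. with closed fingertips.
- carb_mid (a point): Bystander: carburettor, about 70 x 70 x 56 mm, behind the rack; point half-way up. Leave alone.
- screwdriver_grip (a point): Bystander: screwdriver lying in front of the rack (towards the robot); point at its handle. Leave alone.
- spanner_grip (a point): Bystander: open-ended spanner lying behind the cleaner; point at its shank. Leave alone.
- tin_mid (a point): Bystander: small tin 60 mm dia., 75 mm tall, towards the back between rack and cleaner; point half-way up. Leave alone.
- tray_in (a point): Bystander: steel tray 90 x 120 x 25 mm with nuts, near the robot; point at its inner floor. Leave alone.
Not all that is in view belongs to the job. Leave any orange look-alike of the part that bears long_plug_grip alone.

How it is judged (in metres and radians):
On the way:
1. the long plug stands fully home in the port and is let go (horizontal distance between long_plug_collar and port below 0.004 m and z of long_plug_collar in the frame of port between -0.003 and 0.003 m and angle between long_plug_collar's own z axis and vertical below 0.1 rad and contact force between the fingers and long_plug below 0.05 N), for 0.2 s.
At the end, for the whole second after the job is handed in: Long plug home in the port (4 mm, collar within 3 mm of the face, upright within 0.1 rad) and let go; lever held still by the fingers (over 2 N) within 0.12 rad of level; short plug within 12 mm, other things within 30 mm of where they were (all of step 1 and value of joint lever between 0.404 and 0.644 rad and contact force between the fingers and lever above 2 N and velocity of joint lever between -0.1 and 0.1 rad/s and distance of short_plug_mid from where it was at the start of the episode below 0.012 m and distance of each of carb_mid, screwdriver_grip, spanner_grip, tin_mid, tray_in from where it was at the start of the episode below 0.03 m); the arm keeps its last pose, push and grip.
It fails at once if the lever is pushed down onto its stop (above 0.86 rad) (value of joint lever above 0.86 rad).
It fails at once if the lever is pressed (over 0.2 rad) while the plug is not home in the port (value of joint lever above 0.2 rad and not (horizontal distance between long_plug_collar and port below 0.004 m and z of long_plug_collar in the frame of port between -0.003 and 0.003 m and angle between long_plug_collar's own z axis and vertical below 0.1 rad)).
It fails at once if the short plug is moved more than 12 mm or another bystander more than 30 mm (distance of short_plug_mid from where it was at the start of the episode above 0.012 m or distance of any of carb_mid, screwdriver_grip, spanner_grip, tin_mid, tray_in from where it was at the start of the episode above 0.03 m).
It also fails if it takes over 53 s, if anything falls off the work surface, if the arm or the gripper's body presses on something with over 40 N, if the wrist force passes 120 N, or if a joint passes its speed limit or range.

ROBOT

A 6-joint arm with a two-finger parallel gripper is mounted at the origin on the work surface. World frame = base frame: x ahead of the robot, y to its left, z up, the work surface at z = 0. Lengths are in mm, angles in rad, forces in N, time in s.
With the tool pointing down it reaches from about 275 to 750 mm from the base axis. Payload 10.2 kg.
Tool frame: the origin (TCP) lies at the very end of the fingers, on their centre line; the grasp point (between the pads) lies behind it (ctrl.grasp_offset is the z of the grasp point in the tool frame, in mm); z points along the fingers, y is the direction in which the jaws open and shut (so a half turn about z gives the same grasp; the last joint's range is limited). The gripper opens to 85 mm and grips with 20 to 120 N. Pads are 22 mm wide; open, the fingers measure 114 mm over their backs; the gripper's body (76 mm by 85 mm) begins 54 mm behind the grasp point. The pads swing forward as they close: fully open they stand 13 mm farther back than shut.
Start: joints at [1.078, 0.313, 1.498, -0, 1.331, -0.223], TCP at [139.946, 506.01, 231.294] pointing down, gripper open.
Joint ranges: [-2.94, 2.94], [-0.97, 2.17], [0.19, 2.56], [-1.23, 4.37], [0.02, 3.11], [-2.88, 2.88]. Speed limits (rad/s): [2.39, 2.39, 3.01, 3.14, 3.14, 3.14].

INTERFACE

Orientations are given as a unit quaternion [w, x, y, z].
In Python, from rig import ctrl, capture, job gives the robot as it stands. The module is installed in compiled form; this text tells all that it offers.
- The arm moves only by the tool move_arm, never from a script. Its argument "series" is a list of rows, each a list of 7 numbers: the turn, a rotation vector about the tool's x, y, z in rad, then the shift along the tool's x, y, z in cm, then the opening, from 0 (shut) to 1 (fully open). A call has 1 to 5 rows; each row is the pose to reach, as a shift and turn from the pose measured when the call began, along the tool's axes at that moment; what a row does not reach only later rows make up. A row lasts 1/12 s, in which the tool goes at most 41.7 mm and 7.16 degrees, less where a joint would pass 70% of its speed; a pose out of reach is approached as far as the arm can. A call with a gripper value outside its range is refused whole. The fingers move at their own pace and stop on an object; "grip_force" is the grip in N (left out, the last holds). Time passes only in rows, so rows that repeat a pose let the fingers close. It gives the time, the measured TCP pose, the force and the opening at its end, in the units of the state.
- ctrl.sense(): the state, without advancing time (a new reading comes with each control period).
- capture(name): name is "scene" or "top" or "wrist"; returns a dict with "frame" (420x560x3 uint8, red, green, blue), "mtx" (3x3 intrinsics, pixels), "R" (3x3) and "t" (3): a world point X has camera coordinates R X + t. Camera axes: x right, y down, z forward; pixel columns grow to the right and rows downward; lengths in mm; the calibration is good to about 2 mm. A picture is of the moment at which its call begins. There is no depth.
- job.finish_job(): hands the job in, once; it reports no verdict.
The state is a dict: "time_s": time; "joints": joint angles; "dq": joint speeds; "tau": joint torques, N m; "eef_pos": TCP position; "ee_rot": TCP orientation; "force": force on the tool from outside, world axes, zero at the start; "wrist_torque": the same for the moment, N m; "grip_width": opening from 0.0 (shut) to 1.0 (fully open).
Only numpy, scipy, OpenCV 4.12 (cv2) and the standard library are available. Lean on these libraries where they do the work, as an engineer would, in place of code of your own. Each camera call takes 0.05 s, during which the arm holds its last target.

## Working session

There is one attempt and no reset: what is moved stays moved. The work goes in short steps, Python scripts to look and compute and a tool call to move; the robot and the scene stay as the last step left them, time stands still between calls to the robot, and variables do not carry over. Pictures are saved under pics/ and viewed, and the job is handed in when it is done.

Besides the shell and the picture viewer there is one more tool, called in YAML: its name, and indented under it one key for each argument. move_arm: Moves the arm, as the interface text tells. Its arguments: {"type":"object","properties":{"series":{"type":"array","items":{"type":"array","items":{"type":"number"}}},"grip_force":{"type":"number"}},"required":["series"]}

```bash
mkdir -p pics
python3 - <<'E'
from rig import ctrl,capture,job
import cv2
s=ctrl.sense();print(s, ctrl.grasp_offset)
for n in ["scene","top","wrist"]:
    c=capture(n);cv2.imwrite(f"pics/{n}0.png",c["frame"][:,:,::-1]);print(n,c["mtx"].tolist(),c["R"].tolist(),c["t"].tolist())
E
```

```text
{'time_s': 0.0, 'joints': array([ 1.07759866e+00,  3.13446329e-01,  1.49844783e+00,  3.74493573e-06,
        1.33099751e+00, -2.23354804e-01]), 'dq': array([-2.76575763e-05,  2.37060148e-05, -7.96945074e-04, -1.35311423e-03,
        1.35706786e-04,  6.64222416e-04]), 'tau': array([-2.92896602e-04, -4.12265718e+01, -2.59739685e+01, -1.83691304e-04,
        4.19107819e-03,  1.25024121e-05]), 'eef_pos': array([139.81604333, 505.76991608, 230.73291117]), 'ee_rot': array([-2.29459054e-04,  1.34512869e-01,  9.90911634e-01, -6.07626043e-04]), 'force': array([-0.77761259,  0.86844452, -0.24578038]), 'wrist_torque': array([0.02026165, 0.0157832 , 0.00784873]), 'grip_width': 1.0025929729618523} -18.700000000000003
scene [[516.902058140137, 0.0, 287.5872159772763], [0.0, 516.902058140137, 211.87551267378424], [0.0, 0.0, 1.0]] [[0.17625174418784798, 0.9843349875613168, -0.004467094514693784], [0.528737150683357, -0.09849983417200867, -0.8430508929805673], [-0.8302844983245118, 0.14622727150141535, -0.5378152442161387]] [-76.80549126288336, -185.25917700327182, 1501.2085090827934]
top [[546.3719558009182, 0.0, 272.3447580650008], [0.0, 546.3719558009182, 211.29344114777973], [0.0, 0.0, 1.0]] [[-0.06894873570958972, -0.9975966380061247, -0.00685708997502198], [-0.9720972267826351, 0.0687279906048763, -0.22428429501176825], [0.22421653267669397, -0.008798360432060198, -0.9744996333135011]] [13.430537875428634, 587.5431604597055, 1251.9529359302678]
wrist [[330.5763393429905, 0.0, 281.15685791219363], [0.0, 330.5763393429905, 208.77226587573517], [0.0, 0.0, 1.0]] [[0.26745154962264717, 0.963570887291535, -0.0009020912652031439], [0.9232435363681907, -0.25598993863455627, 0.286514439203743], [0.2758460461177648, -0.07746158068411771, -0.9580754993000896]] [-522.9837057227104, -36.677976591976794, 379.05771712961155]
```

View pics/scene0.png

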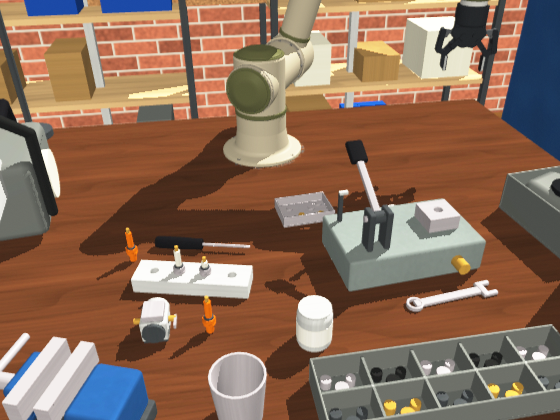

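View pics/top0.png

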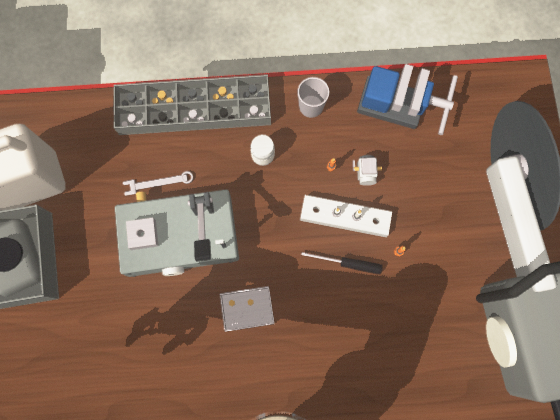

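View pics/wrist0.png

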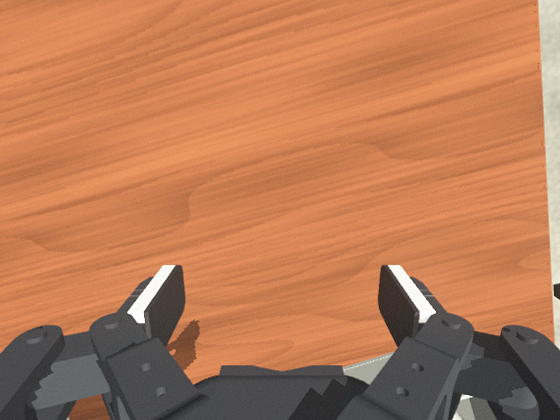

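Run:
```python
import cv2
t=cv2.imread("pics/top0.png");s=cv2.imread("pics/scene0.png")
z=lambda im,x,y,w,h,k:cv2.resize(im[y:y+h,x:x+w],None,fx=k,fy=k,interpolation=cv2.INTER_CUBIC)
cv2.imwrite("pics/z1.png",z(t,290,180,110,70,7))
cv2.imwrite("pics/z2.png",z(t,105,180,140,100,5))
cv2.imwrite("pics/z3.png",z(s,120,235,140,70,5))
cv2.imwrite("pics/z4.png",z(s,310,130,180,160,4)[:600])
```

```text
(no output)
```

View pics/z1.png

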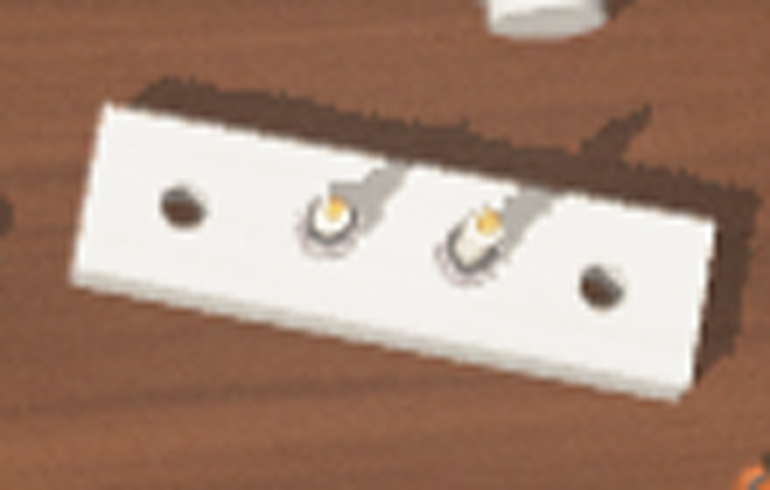

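View pics/z2.png

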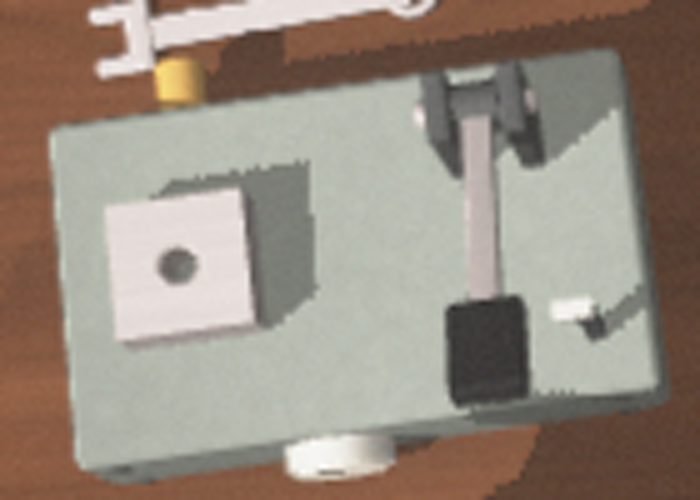

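View pics/z3.png

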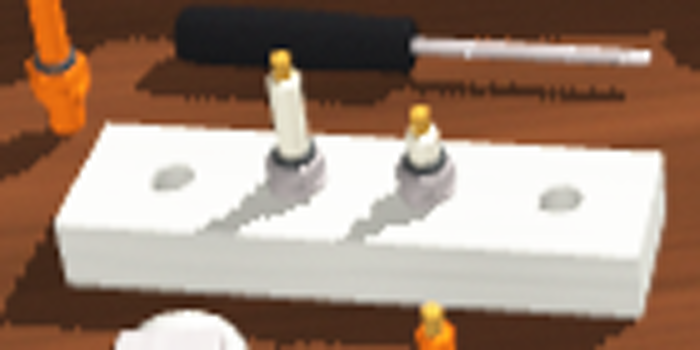

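View pics/z4.png

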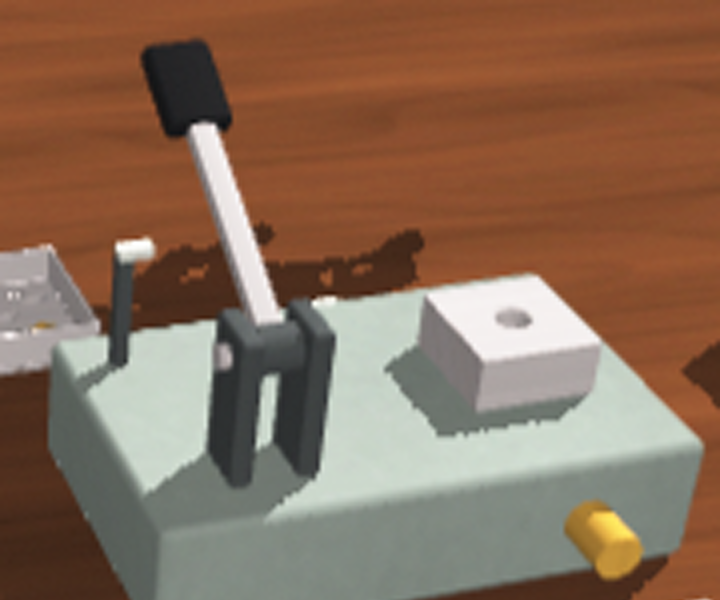

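```bash
cat > h.py <<'E'
import numpy as np,cv2
from rig import ctrl,capture,job
from scipy.spatial.transform import Rotation as Ro
def ray(c,p):
    d=c["R"].T@np.linalg.solve(c["mtx"],[p[0],p[1],1.]); o=-c["R"].T@c["t"]; return o,d/np.linalg.norm(d)
def onz(c,p,z):
    o,d=ray(c,p); return o+d*(z-o[2])/d[2]
def proj(c,X):
    q=c["mtx"]@(c["R"]@np.asarray(X,float)+c["t"]); return q[:2]/q[2]
def tri(cs,ps):
    A=np.zeros((3,3));b=np.zeros(3)
    for c,p in zip(cs,ps):
        o,d=ray(c,p);P=np.eye(3)-np.outer(d,d);A+=P;b+=P@o
    X=np.linalg.solve(A,b);return X
def rot(s=None):
    s=s or ctrl.sense();q=s["ee_rot"];return Ro.from_quat([q[1],q[2],q[3],q[0]]).as_matrix()
def zoom(c,x,y,w,h,k,name):
    cv2.imwrite(name,cv2.resize(c["frame"][y:y+h,x:x+w,::-1],None,fx=k,fy=k,interpolation=cv2.INTER_CUBIC))
def to_tool(X,down_y=None):
    "shift (cm, tool axes) to put TCP at X; turn (rotvec) to point down with tool y along given world dir"
    s=ctrl.sense();R=rot(s);sh=R.T@(np.asarray(X)-s["eef_pos"])/10
    if down_y is None: return sh.round(2),None
    y=np.array([*down_y,0.])/np.hypot(*down_y)
    if (R[:,1]@y)<0:y=-y
    z=np.array([0,0,-1.]);Rt=np.c_[np.cross(y,z),y,z]
    return sh.round(2),Ro.from_matrix(R.T@Rt).as_rotvec().round(3)
E
python3 - <<'E'
from h import *
T=capture("top");S=capture("scene")
f=T["frame"].astype(int)
def quad(c,box,thr,hole_min=6):
    x,y,w,h=box;g=cv2.cvtColor(c["frame"][y:y+h,x:x+w],cv2.COLOR_RGB2GRAY)
    hs=cv2.cvtColor(c["frame"][y:y+h,x:x+w],cv2.COLOR_RGB2HSV)
    m=((g>thr)&(hs[...,1]<40)).astype(np.uint8)*255
    cs,hi=cv2.findContours(m,cv2.RETR_CCOMP,cv2.CHAIN_APPROX_NONE)
    i=max(range(len(cs)),key=lambda k:cv2.contourArea(cs[k]))
    r=cv2.minAreaRect(cs[i]);print(r, cv2.boxPoints(r)+[x,y])
    for k in range(len(cs)):
        if hi[0][k][3]==i and len(cs[k])>hole_min: print(" hole",cv2.contourArea(cs[k]),cv2.minEnclosingCircle(cs[k])[0][0]+x,cv2.minEnclosingCircle(cs[k])[0][1]+y)
    return r,cv2.boxPoints(r)+[x,y]
r,b=quad(T,(290,180,110,70),190); print([onz(T,p,30).round(1)for p in b])
r,b=quad(T,(110,205,60,50),175); print([onz(T,p,100).round(1)for p in b])
for p in [(316.2,209.6),(375.9,221)]: print("rackholes T",onz(T,p,30).round(1))
for p in [(120+173/5,235+177/5),(120+560/5,235+199/5)]: print("rackholes S",onz(S,p,30).round(1))
print("port T",onz(T,(140.4,233),100).round(1),"S",onz(S,(310+514/4,130+317/4),100).round(1))
print("plug top",tri([T,S],[(359.7,211.6),(120+281/5,235+55/5)]).round(1))
print("pad T",onz(T,(105+487/5,180+350/5),205).round(1))
E
```

```text
((55.99234390258789, 35.66520690917969), (89.39280700683594, 25.540802001953125), 10.784297943115234) [[299.69584656 219.84682465]
 [304.47483826 194.75711155]
 [392.28884125 211.48358917]
 [387.50984955 236.57330322]]
 hole 35.0 375.5 220.5
 hole 39.0 357.0 215.5
 hole 38.5 315.8636360168457 208.8636360168457
[array([569.1, -93.9,  30. ]), array([ 632.2, -110.9,   30. ]), array([ 574.1, -324.4,   30. ]), array([ 512.1, -305.3,   30. ])]
((32.0, 24.5), (49.0, 54.0), 90.0) [[115. 205.]
 [169. 205.]
 [169. 254.]
 [115. 254.]]
 hole 56.0 140.27777862548828 233.0
 hole 637.5 148.23333358764648 230.76666641235352
[array([620.8, 342.5, 100. ]), array([611.8, 215. , 100. ]), array([495.2, 218.1, 100. ]), array([503.9, 343. , 100. ])]
rackholes T [ 592.1 -136.8   30. ]
rackholes T [ 552.9 -281.3   30. ]
rackholes S [ 556.7 -278.2   30. ]
rackholes S [ 596.5 -134.6   30. ]
port T [549.3 283.5 100. ] S [553.  284.9 100. ]
plug top [ 566.7 -232.3   88.6]
pad T [481.7 127.5 205. ]
```

Run:
```python
from h import *
W=capture("wrist");T=capture("top");S=capture("scene");s=ctrl.sense();R=rot()
c=-W["R"].T@W["t"];print("cam in tool",R.T@(c-s["eef_pos"]),"fwd tool",R.T@W["R"][2],"R",R.round(3).tolist())
z2=lambda p:(105+p[0]/5,180+p[1]/5)
for p in [(106,207),(238,188),(255,322),(118,340)]:print("block",onz(T,z2(p),100).round(1))
for p in [(52,128),(612,50),(658,390),(80,468)]:print("box",onz(T,z2(p),70).round(1))
# pad, pivot via two views
z4=lambda p:(310+p[0]/4,130+p[1]/4)
print("pad far corners",tri([T,S],[z2((450,400)),z4((204,42))]).round(1),tri([T,S],[z2((524,402)),z4((145,50))]).round(1))
print("plug axis dir etc; carb front",onz(T,(358,184),20).round(1))
u=np.array([-.262,.965])
print(to_tool([480,284,300],(0.965,-0.262)))
```

```text
cam in tool [  72.98079227   -1.56895637 -142.22944075] fwd tool [-2.86677838e-01 -4.31732238e-04  9.58026947e-01] R [[-0.964, 0.267, -0.0], [0.267, 0.964, -0.0], [0.0, -0.0, -1.0]]
block [579.3 316.4 100. ]
block [584.1 254.3 100. ]
block [519.8 247.7 100. ]
block [515.8 311.4 100. ]
box [627.2 350.1  70. ]
box [647.   77.8  70. ]
box [479.3  64.5  70. ]
box [461.5 337.7  70. ]
pad far corners [459.6 143.1 219.1] [457.2 113.2 216.2]
plug axis dir etc; carb front [ 653.2 -248.9   20. ]
(array([-38.69, -12.33,  -6.88]), array([-0.   ,  0.   ,  1.566]))
```

move_arm:
  series:
    - [0, 0, 1.566, -45.6, -10.4, 0.5, 1]
    - [0, 0, 1.566, -45.6, -10.4, 0.5, 1]
    - [0, 0, 1.566, -45.6, -10.4, 0.5, 1]
    - [0, 0, 1.566, -45.6, -10.4, 0.5, 1]
    - [0, 0, 1.566, -45.6, -10.4, 0.5, 1]

```text
time_s: 0.82
eef_pos: [324.8, 406.0, 229.2]
ee_rot: [0.0, 0.435, 0.9, 0.0]
force: [0.2, 1.6, 0.8]
grip_width: 1.0
```

Run:
```python
from h import *
s=ctrl.sense();print(s["time_s"],s["eef_pos"],s["joints"].round(2));print(to_tool([551,284,225],(0.965,-0.262)))
```

```text
0.8167 [324.81715931 405.99794416 229.16586985] [ 0.67  0.3   1.52 -0.    1.32  0.  ]
(array([-23.61,  10.15,   0.42]), array([ 0.   , -0.   ,  0.935]))
```

move_arm:
  series:
    - [0, 0, 0.935, -23.6, 10.1, 0.4, 1]
    - [0, 0, 0.935, -23.6, 10.1, 0.4, 1]
    - [0, 0, 0.935, -23.6, 10.1, 0.4, 1]
    - [0, 0, 0.935, -23.6, 10.1, 0.4, 1]
    - [0, 0, 0.935, -23.6, 10.1, 0.4, 1]

```text
time_s: 1.23
eef_pos: [508.0, 306.3, 226.0]
ee_rot: [0.0, 0.691, 0.723, 0.0]
force: [-0.1, 1.1, 0.7]
grip_width: 1.0
```

Run:
```python
from h import *
s=ctrl.sense();print(s["time_s"],s["eef_pos"],s["joints"].round(2));print(to_tool([551,284,225],(0.965,-0.262)))
```

```text
1.2333 [507.99997702 306.3491611  225.95005861] [0.35 0.47 1.29 0.   1.39 0.3 ]
(array([-2.42,  4.2 ,  0.1 ]), array([ 0.  , -0.  ,  0.31]))
```

move_arm:
  series:
    - [0, 0, 0.31, -2.4, 4.2, 0.1, 1]
    - [0, 0, 0.31, -2.4, 4.2, 0.1, 1]
    - [0, 0, 0.31, -2.4, 4.2, 0.1, 1]
    - [0, 0, 0.31, -2.4, 4.2, 0.1, 1]

```text
time_s: 1.57
eef_pos: [551.6, 283.5, 224.4]
ee_rot: [-0.0, 0.796, 0.606, -0.0]
force: [0.5, 0.5, 0.6]
grip_width: 1.0
```

Run:
```python
from h import *
s=ctrl.sense();print(s["time_s"],s["eef_pos"],s["joints"].round(2))
W=capture("wrist");cv2.imwrite("pics/w1.png",W["frame"][:,:,::-1]);print(proj(W,[551,284,100]))
np.savez("w1.npz",**W)
```

```text
1.5667 [551.62140646 283.52958355 224.3763671 ] [0.29 0.53 1.19 0.   1.42 0.56]
[280.40016499 198.89149355]
```

View pics/w1.png

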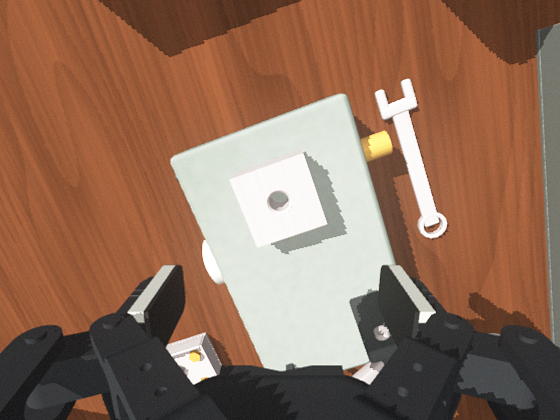

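Run:
```python
from h import *
W=dict(np.load("w1.npz"))
f=W["frame"];hs=cv2.cvtColor(f,cv2.COLOR_RGB2HSV)
zoom(W,220,140,120,120,5,"pics/w1z.png")
g=cv2.cvtColor(f,cv2.COLOR_RGB2GRAY)
x,y,w,h=262,185,32,32
m=(g[y:y+h,x:x+w]<200).astype(np.uint8)
cs,_=cv2.findContours(m,cv2.RETR_EXTERNAL,cv2.CHAIN_APPROX_NONE)
c=max(cs,key=cv2.contourArea);e=cv2.fitEllipse(c);p=np.array(e[0])+[x,y];print(e,p,onz(W,p,100))
b=hs[140:260,220:340];m=((b[...,1]<22)&(b[...,2]>205)).astype(np.uint8)*255
cv2.imwrite("pics/m.png",cv2.resize(m,None,fx=4,fy=4))
cs,_=cv2.findContours(m,cv2.RETR_EXTERNAL,cv2.CHAIN_APPROX_NONE);c=max(cs,key=cv2.contourArea)
r=cv2.minAreaRect(c);print(r,[onz(W,q+[220,140],100).round(1) for q in cv2.boxPoints(r)],onz(W,np.array(r[0])+[220,140],100))
```

```text
((15.07809829711914, 14.5264253616333), (16.61680793762207, 20.662952423095703), 64.58951568603516) [277.0780983  199.52642536] [548.17998996 284.2122243  100.        ]
((59.5, 59.5), (119.0, 119.0), 90.0) [array([517.8, 343.3, 100. ]), array([608.7, 318.1, 100. ]), array([586.1, 217.4, 100. ]), array([485. , 245.4, 100. ])] [550.1350754  283.69430062 100.        ]
```

View pics/w1z.png

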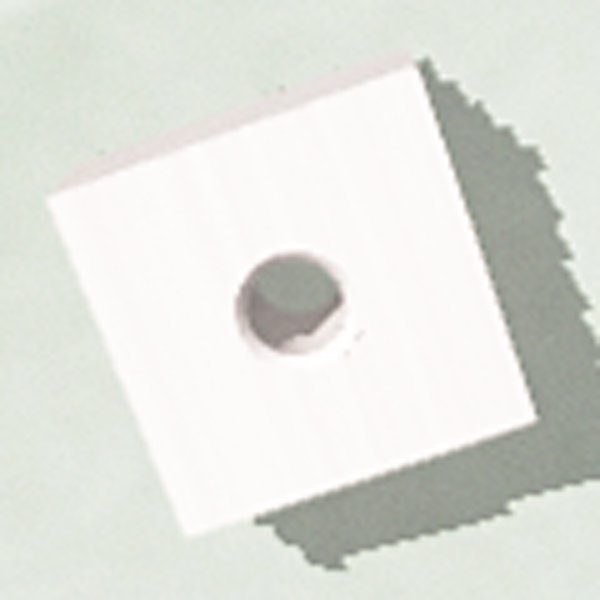

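Run:
```python
from h import *
W=dict(np.load("w1.npz"))
px=lambda a:(220+(a[0]+.5)/5-.5,140+(a[1]+.5)/5-.5)
P=[onz(W,px(q),100)for q in [(50,197),(415,65),(537,420),(187,537)]]
print(np.round(P,1),np.mean(P,0).round(1),onz(W,px((294,305)),100).round(1))
d=P[1]-P[0]+P[2]-P[3];print("xaxis deg",np.degrees(np.arctan2(d[1],d[0])))
d=P[0]-P[3]+P[1]-P[2];print("yaxis deg",np.degrees(np.arctan2(d[1],d[0])))
print(to_tool([568,-231.8,190]))
```

```text
[[515.4 311.4 100. ]
 [578.4 316.2 100. ]
 [583.5 252.4 100. ]
 [519.7 247.6 100. ]] [549.3 281.9 100. ] [549. 283. 100.]
xaxis deg 4.318430075976397
yaxis deg 94.23404338034852
(array([-49.35,  15.11,   3.46]), None)
```

move_arm:
  series:
    - [0, 0, 0, 0, 0, -4.1, 1]
    - [0, 0, 0, -4, 1.2, -5, 1]
    - [0, 0, 0, -24, 7.3, -5, 1]
    - [0, 0, 0, -24, 7.3, -5, 1]
    - [0, 0, 0, -24, 7.3, -5, 1]

```text
time_s: 2.03
eef_pos: [555.4, 117.5, 275.0]
ee_rot: [0.0, 0.793, 0.61, 0.0]
force: [0.9, -1.0, 0.2]
grip_width: 1.003
```

Run:
```python
from h import *
s=ctrl.sense();print(s["time_s"],s["eef_pos"],s["joints"].round(2));print(to_tool([568,-231.8,190],(0.965,-0.262)))
```

```text
2.0333 [555.44849952 117.45800645 275.02706073] [0.   0.38 1.29 0.   1.47 0.26]
(array([-33.43,  10.18,   8.5 ]), array([ 0.   , -0.   ,  0.005]))
```

move_arm:
  series:
    - [0, 0, 0, -33.4, 10.2, 0, 1]
    - [0, 0, 0, -33.4, 10.2, 0, 1]
    - [0, 0, 0, -33.4, 10.2, 8.5, 1]
    - [0, 0, 0, -33.4, 10.2, 8.5, 1]
    - [0, 0, 0, -33.4, 10.2, 8.5, 1]

```text
time_s: 2.45
eef_pos: [562.8, -85.2, 236.9]
ee_rot: [0.0, 0.792, 0.611, 0.0]
force: [1.2, 1.2, -0.6]
grip_width: 1.0
```

Run:
```python
from h import *
s=ctrl.sense();print(s["time_s"],s["eef_pos"],s["joints"].round(2));print(to_tool([568,-231.8,190],(0.965,-0.262)))
```

```text
2.45 [562.76253159 -85.16128261 236.87901258] [-0.36  0.41  1.35  0.    1.38 -0.1 ]
(array([-14.05,   4.21,   4.69]), array([ 0.001, -0.   ,  0.009]))
```

move_arm:
  series:
    - [0, 0, 0, -14, 4.2, 4.7, 1]
    - [0, 0, 0, -14, 4.2, 4.7, 1]
    - [0, 0, 0, -14, 4.2, 4.7, 1]
    - [0, 0, 0, -14, 4.2, 4.7, 1]
    - [0, 0, 0, -14, 4.2, 4.7, 1]

```text
time_s: 2.87
eef_pos: [566.8, -235.3, 187.6]
ee_rot: [-0.001, 0.792, 0.611, -0.0]
force: [-0.6, 0.2, 0.3]
grip_width: 1.004
```

Run:
```python
from h import *
W=capture("wrist");np.savez("w2.npz",**W);cv2.imwrite("pics/w2.png",W["frame"][:,:,::-1])
s=ctrl.sense();print(s["time_s"],s["eef_pos"],s["joints"].round(2));print(proj(W,[568,-231.8,30]),proj(W,[568,-231.8,90]))
```

```text
2.9167 [ 567.35905161 -232.81456686  188.67491048] [-0.58  0.54  1.27  0.    1.33 -0.32]
[281.66436822 186.18532437] [281.75775251 203.69334674]
```

View pics/w2.png

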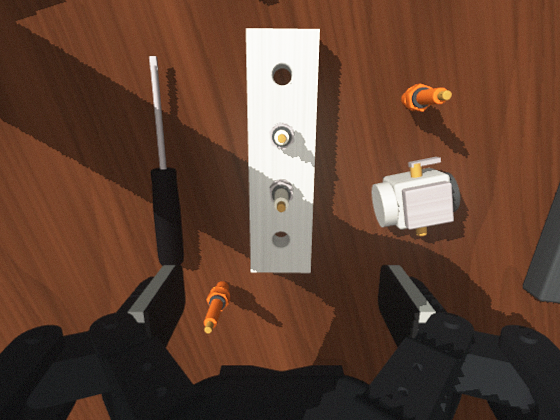

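Run:
```python
from h import *
W=dict(np.load("w2.npz"))
zoom(W,240,120,80,140,4,"pics/w2z.png")
a=onz(W,(282,74),30);b=onz(W,(281,239),30);print(a,b,(a+b)/2,np.hypot(*(b-a)[:2]))
u=(a-b)/np.linalg.norm(a-b);print("long est",(a+b)/2-25*u,"u",u)
print("top",onz(W,(281,206.5),90),"collar",onz(W,(281,186),34))
```

```text
[ 592.95033563 -138.23090217   30.        ] [ 553.98241333 -282.45648037   30.        ] [ 573.46637448 -210.34369127   30.        ] 149.39717660498462
long est [ 566.94551459 -234.47828027   30.        ] u [0.2608344  0.96538356 0.        ]
top [ 566.88514383 -233.78415715   90.        ] collar [ 567.68101439 -230.60591962   34.        ]
```

View pics/w2z.png

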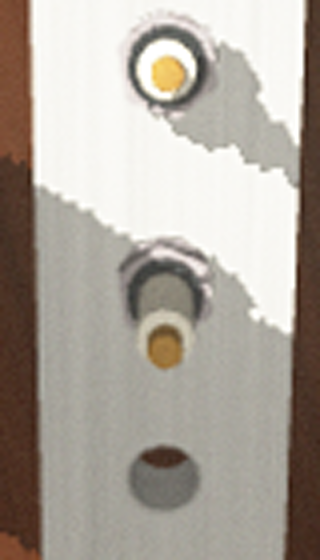

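Run:
```python
from h import *
print(to_tool([567.2,-233,48],(0.9654,-0.2608)))
```

```text
(array([-0.03, -0.  , 14.07]), array([-0.001, -0.001,  0.008]))
```

move_arm:
  series:
    - [0, 0, 0, 0, 0, 4, 0.5]
    - [0, 0, 0.008, 0, 0, 8, 0.5]
    - [0, 0, 0.008, 0, 0, 12, 0.5]
    - [0, 0, 0.008, 0, 0, 14, 0.5]
    - [0, 0, 0.008, 0, 0, 14, 0.5]
  grip_force: 40

```text
time_s: 3.33
eef_pos: [565.5, -229.8, 44.7]
ee_rot: [-0.004, 0.793, 0.609, -0.001]
force: [0.6, 0.7, -0.1]
grip_width: 0.498
```

Run:
```python
from h import *
W=capture("wrist");np.savez("w3.npz",**W);cv2.imwrite("pics/w3.png",W["frame"][:,:,::-1])
s=ctrl.sense();print(s["time_s"],s["eef_pos"],s["force"],s["grip_width"]);print(to_tool([567.2,-233,48],(0.9654,-0.2608)))
```

```text
3.3833 [ 566.95783783 -230.93666648   47.89576232] [ 0.29576723 -0.86939833  1.37826131] 0.4987549822375379
(array([-0.19,  0.08, -0.01]), array([-0.003, -0.002,  0.003]))
```

View pics/w3.png

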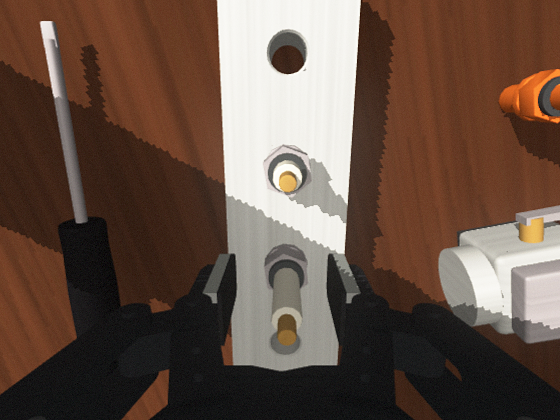

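move_arm:
  series:
    - [0, 0, 0, -0.2, 0.05, 0, 0.5]
    - [0, 0, 0, -0.2, 0.05, 0, 0]
    - [0, 0, 0, -0.2, 0.05, 0, 0]
    - [0, 0, 0, -0.2, 0.05, 0, 0]
    - [0, 0, 0, -0.2, 0.05, 0, 0]
  grip_force: 40

```text
time_s: 3.8
eef_pos: [567.7, -233.3, 49.6]
ee_rot: [-0.001, 0.793, 0.609, 0.0]
force: [-1.1, 1.2, 7.2]
grip_width: 0.125
```

move_arm:
  series:
    - [0, 0, 0, 0, 0, 0, 0]
    - [0, 0, 0, 0, 0, 0, 0]
    - [0, 0, 0, 0, 0, 0, 0]
    - [0, 0, 0, 0, 0, 0, 0]

```text
time_s: 4.13
eef_pos: [567.6, -233.3, 49.7]
ee_rot: [-0.001, 0.793, 0.609, 0.0]
force: [-0.3, -0.2, 1.5]
grip_width: 0.124
```

Run:
```python
from h import *
W=capture("wrist");np.savez("w4.npz",**W);cv2.imwrite("pics/w4.png",W["frame"][:,:,::-1])
s=ctrl.sense();print(s["time_s"],s["eef_pos"],s["force"],s["grip_width"],rot().round(4).tolist())
```

```text
4.1833 [ 567.65571451 -233.31653969   49.64126417] [-1.08560784  0.19035746  2.66636192] 0.12456446609561174 [[0.2579, 0.9662, -0.0003], [0.9662, -0.2579, 0.0012], [0.0011, -0.0006, -1.0]]
```

View pics/w4.png

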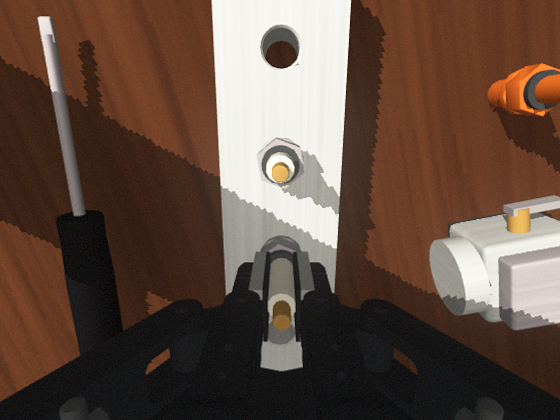

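move_arm:
  series:
    - [0, 0, 0, 0, 0, -2, 0]
    - [0, 0, 0, 0, 0, -4, 0]
    - [0, 0, 0, 0, 0, -8, 0]
    - [0, 0, 0, 0, 0, -11, 0]
    - [0, 0, 0, 0, 0, -11, 0]

```text
time_s: 4.6
eef_pos: [569.8, -234.7, 166.2]
ee_rot: [0.004, 0.793, 0.609, 0.002]
force: [-0.3, -0.6, -0.1]
grip_width: 0.127
```

Run:
```python
from h import *
W4=dict(np.load("w4.npz"))
zoom(W4,230,220,110,140,4,"pics/w4z.png")
W=capture("wrist");np.savez("w5.npz",**W);cv2.imwrite("pics/w5.png",W["frame"][:,:,::-1])
s=ctrl.sense();print(s["time_s"],s["eef_pos"],s["force"],s["grip_width"])
S=capture("scene");zoom(S,80,180,200,150,4,"pics/s5.png")
```

```text
4.65 [ 568.80693716 -234.1442208   162.75881227] [ 0.15603681  0.13475251 -1.36667744] 0.12614229391587947
```

View pics/w4z.png

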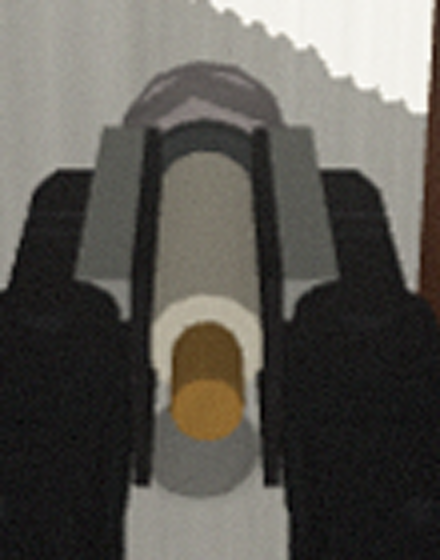

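View pics/w5.png

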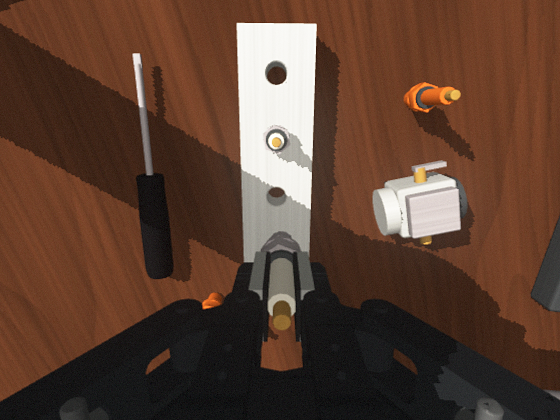

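View pics/s5.png

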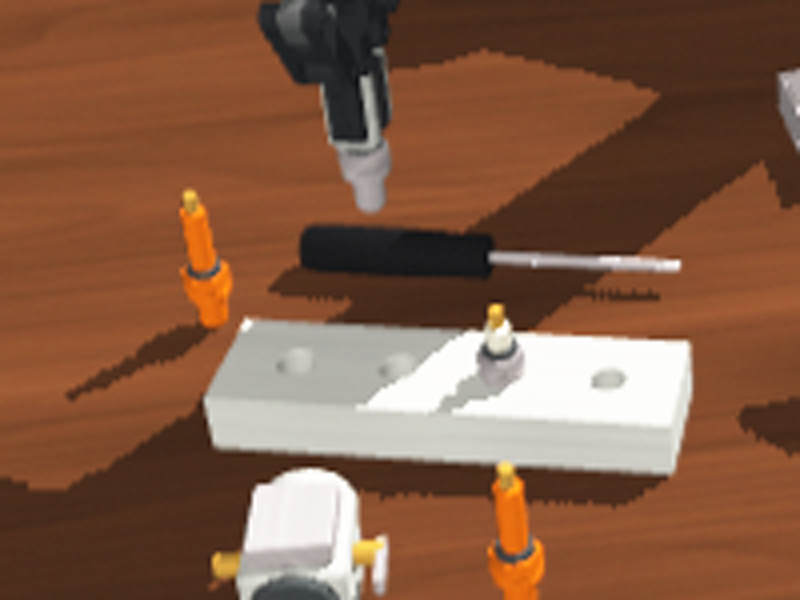

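Run:
```python
from h import *
W=dict(np.load("w4.npz"))
e=np.array([567.65571451,-233.31653969,49.64126417]);q=np.array([0,.793,.609,0])
R=Ro.from_quat([.793,.609,0,0.001]).as_matrix()
X=onz(W,(282,322.4),90);print(X,R.T@(X-e))
# ferrule/insulator top-edge ring center at z=80 ((206,340)/4)
X=onz(W,(230+206/4,220+338/4),80);print(X,R.T@(X-e))
print("holes from w4", onz(W,(281,47),30))
print(to_tool([549.2,282.4,300],(0.9654,-0.2608)))
```

```text
[ 567.28058506 -235.09703783   90.        ] [ -1.86616757   0.16103425 -40.35628749]
[ 567.35906757 -234.17041915   80.        ] [-9.38495076e-01 -1.81067591e-02 -3.03576819e+01]
holes from w4 [ 592.85827962 -138.3185911    30.        ]
(array([ 49.38, -15.1 , -13.96]), array([ 0.001, -0.001,  0.003]))
```

move_arm:
  series:
    - [0, 0, 0, 2, -0.6, -3.5, 0]
    - [0, 0, 0, 49.4, -15.1, -14, 0]
    - [0, 0, 0, 49.4, -15.1, -14, 0]
    - [0, 0, 0, 49.4, -15.1, -14, 0]
    - [0, 0, 0, 49.4, -15.1, -14, 0]

```text
time_s: 5.12
eef_pos: [560.3, -47.9, 228.3]
ee_rot: [-0.001, 0.793, 0.609, -0.0]
force: [1.9, 0.5, -0.3]
grip_width: 0.128
```

Run:
```python
from h import *
s=ctrl.sense();print(s["time_s"],s["eef_pos"],s["grip_width"]);print(to_tool([549.5,283.7,300],(0.9654,-0.2608)))
```

```text
5.1167 [560.26438705 -47.92643029 228.30112026] 0.1283521567136314
(array([31.76, -9.63, -7.12]), array([-0.003, -0.001,  0.002]))
```

move_arm:
  series:
    - [0, 0, 0, 1.5, -0.5, -3.8, 0]
    - [0, 0, 0, 4, -1.2, -7.1, 0]
    - [0, 0, 0, 31.8, -9.6, -7.1, 0]
    - [0, 0, 0, 31.8, -9.6, -7.1, 0]
    - [0, 0, 0, 31.8, -9.6, -7.1, 0]

```text
time_s: 5.53
eef_pos: [554.6, 120.1, 297.9]
ee_rot: [-0.002, 0.793, 0.609, -0.001]
force: [1.1, 0.1, -1.5]
grip_width: 0.125
```

Run:
```python
from h import *
s=ctrl.sense();print(s["time_s"],s["eef_pos"],s["grip_width"]);print(to_tool([549.5,283.7,300],(0.9654,-0.2608)))
```

```text
5.5333 [554.5729742  120.13621065 297.90106019] 0.1251881825175089
(array([15.67, -4.73, -0.19]), array([-0.005, -0.   ,  0.002]))
```

move_arm:
  series:
    - [0, 0, 0, 15.7, -4.7, 0, 0]
    - [0, 0, 0, 15.7, -4.7, 0, 0]
    - [0, 0, 0, 15.7, -4.7, 0, 0]
    - [0, 0, 0, 15.7, -4.7, 4, 0]
    - [0, 0, 0, 15.7, -4.7, 8, 0]

```text
time_s: 5.95
eef_pos: [549.4, 286.3, 228.3]
ee_rot: [-0.002, 0.792, 0.61, 0.001]
force: [2.2, -0.6, -1.9]
grip_width: 0.123
```

Run:
```python
from h import *
s=ctrl.sense();print(s["time_s"],s["eef_pos"],s["grip_width"]);print(to_tool([549.5,283.7,160],(0.9654,-0.2608)))
```

```text
5.95 [549.38300994 286.33393362 228.28610486] 0.12263408301615256
(array([-0.27,  0.09,  6.83]), array([-0.002, -0.003,  0.006]))
```

move_arm:
  series:
    - [0, 0, 0, -0.2, 0, 4, 0]
    - [0, 0, 0, -0.2, 0, 7.5, 0]
    - [0, 0, 0, -0.2, 0, 7.5, 0]
    - [0, 0, 0, -0.2, 0, 7.5, 0]
    - [0, 0, 0, -0.2, 0, 7.5, 0]

```text
time_s: 6.37
eef_pos: [549.7, 284.7, 155.1]
ee_rot: [-0.001, 0.792, 0.61, 0.002]
force: [-0.1, -0.3, 0.4]
grip_width: 0.126
```

Run:
```python
from h import *
s=ctrl.sense();print(s["time_s"],s["eef_pos"],s["grip_width"]);print(to_tool([549.5,283.7,150],(0.9654,-0.2608)),s["eef_pos"])
W=capture("wrist");np.savez("w6.npz",**W);zoom(W,180,130,200,200,3,"pics/w6.png")
S=capture("scene");np.savez("s6.npz",**S);zoom(S,400,150,80,80,7,"pics/s6.png")
s=ctrl.sense();print(s["eef_pos"])
```

```text
6.3667 [549.6936852  284.70241009 155.10466707] 0.12629969579519554
(array([-0.1 ,  0.01,  0.51]), array([ 0.   , -0.004,  0.005])) [549.6936852  284.70241009 155.10466707]
[549.90492361 284.76597814 155.83282439]
```

View pics/w6.png

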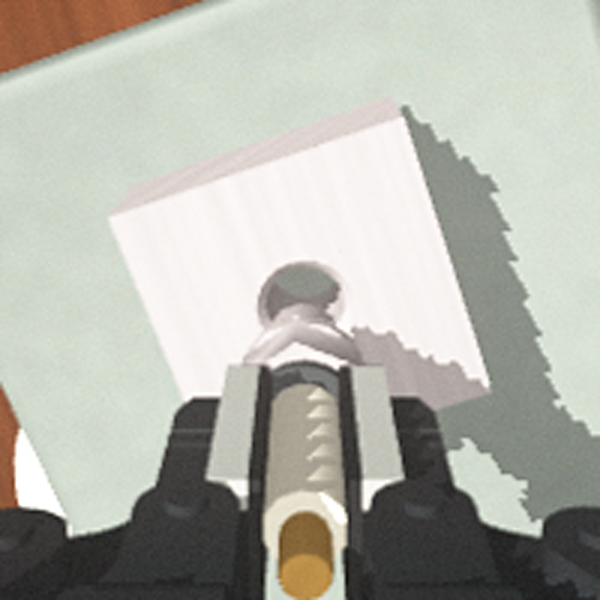

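View pics/s6.png

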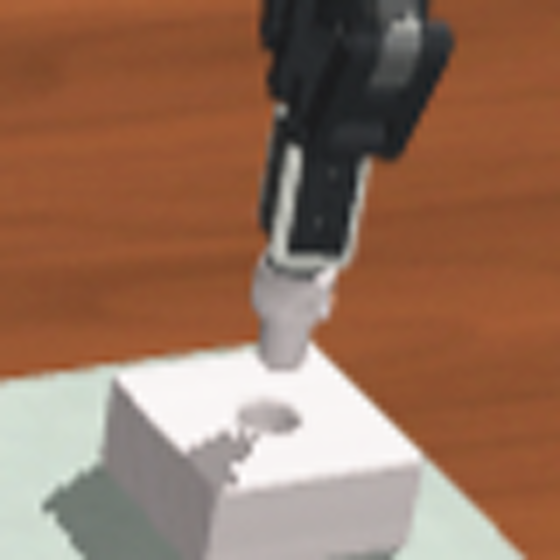

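Run:
```python
from h import *
W=dict(np.load("w6.npz"));S=dict(np.load("s6.npz"))
h=onz(W,(280.2,230.6),100);t=onz(W,(180+304.5/3,130+577/3),155.3+40.4)
print("W hole",h,"term",t)
# axis predicted positions
print("S hole",onz(S,(400+270/7,150+417/7),100),"thread",onz(S,(400+284/7,150+361/7),116.7))
print(to_tool([549.5,283.7,150]))
P=[onz(W,(180+a/3,130+b/3),100) for a,b in [(108,217),(405,117)]];print(P)
```

```text
W hole [548.50962182 283.04266905 100.        ] term [549.13937301 283.04087893 195.7       ]
S hole [554.16748915 284.58003847 100.        ] thread [551.42082905 287.29673543 116.7       ]
(array([-0.12, -0.01,  0.58]), None)
[array([514.83937739, 311.25855249, 100.        ]), array([578.91290252, 315.76323134, 100.        ])]
```

move_arm:
  series:
    - [0, 0, 0.005, -0.15, -0.03, 0.3, 0]
    - [0, 0, 0.005, -0.15, -0.03, 1, 0]
    - [0, 0, 0.005, -0.15, -0.03, 1.5, 0]
    - [0, 0, 0.005, -0.15, -0.03, 2, 0]
    - [0, 0, 0.005, -0.15, -0.03, 2.2, 0]

```text
time_s: 6.88
eef_pos: [548.9, 283.3, 132.7]
ee_rot: [-0.001, 0.794, 0.608, 0.002]
force: [-0.3, 0.3, -0.6]
grip_width: 0.127
```

Run:
```python
from h import *
s=ctrl.sense();print(s["time_s"],s["eef_pos"],s["grip_width"],s["force"],s["wrist_torque"])
W=capture("wrist");np.savez("w7.npz",**W);zoom(W,180,130,200,200,3,"pics/w7.png")
S=capture("scene");np.savez("s7.npz",**S);zoom(S,400,150,80,80,7,"pics/s7.png")
s=ctrl.sense();print(s["eef_pos"],s["force"])
```

```text
6.8833 [548.92195866 283.34958413 132.6843056 ] 0.1267404847398201 [-0.28698164  0.25666225 -0.55936535] [0.04008452 0.04237873 0.01781585]
[549.07433666 283.43710678 133.1374055 ] [-0.39410179 -0.38740146 -0.54181053]
```

View pics/w7.png

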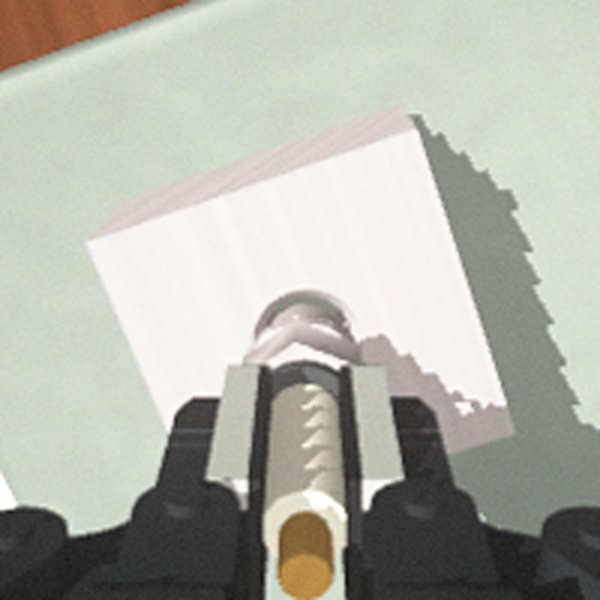

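View pics/s7.png

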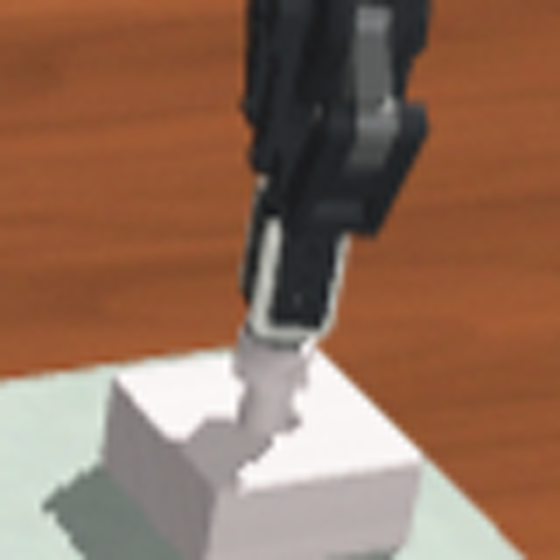

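move_arm:
  series:
    - [0, 0, 0, 0, 0, 0.5, 0]
    - [0, 0, 0, 0, 0, 0.9, 0]
    - [0, 0, 0, 0, 0, 1.2, 0]
    - [0, 0, 0, 0, 0, 1.3, 0]
    - [0, 0, 0, 0, 0, 1.35, 0]

```text
time_s: 7.4
eef_pos: [549.0, 283.5, 119.6]
ee_rot: [-0.001, 0.794, 0.608, 0.002]
force: [-2.1, -0.9, 2.0]
grip_width: 0.126
```

Run:
```python
from h import *
s=ctrl.sense();print(s["time_s"],s["eef_pos"],s["grip_width"],s["force"],s["wrist_torque"])
S=capture("scene");np.savez("s8.npz",**S);zoom(S,400,150,80,80,7,"pics/s8.png")
s=ctrl.sense();print(s["eef_pos"],s["force"])
```

```text
7.4 [548.97378409 283.50830917 119.63750106] 0.12608126353230992 [-2.08190002 -0.93249699  1.96700255] [-0.07262139  0.35679202 -0.00627105]
[549.0368884  283.49982373 119.71697555] [ 0.12802952 -0.2146014  -0.25698301]
```

View pics/s8.png

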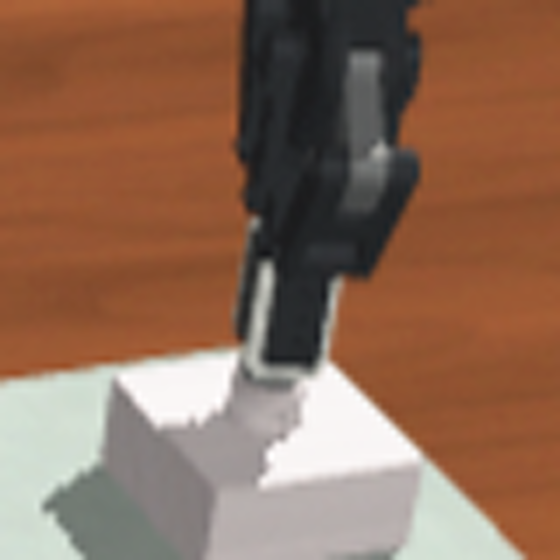

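Nearly home with almost no force. I'll press 1.5 mm further, then open.

move_arm:
  series:
    - [0, 0, 0, 0, 0, 0.08, 0]
    - [0, 0, 0, 0, 0, 0.15, 0]
    - [0, 0, 0, 0, 0, 0.15, 0]

```text
time_s: 7.7
eef_pos: [549.2, 283.7, 119.6]
ee_rot: [-0.001, 0.794, 0.608, 0.003]
force: [-3.0, -1.0, 8.6]
grip_width: 0.122
```

Run:
```python
from h import *
s=ctrl.sense();print(s["time_s"],s["eef_pos"],s["grip_width"],s["force"],s["wrist_torque"])
```

```text
7.7 [549.20036394 283.66208385 119.55770039] 0.1221367167622839 [-2.98141733 -0.95858775  8.62234837] [-0.18796105  0.68714472  0.04386262]
```

move_arm:
  series:
    - [0, 0, 0, 0, 0, 0, 0.2]
    - [0, 0, 0, 0, 0, 0, 0.4]
    - [0, 0, 0, 0, 0, 0, 0.4]
    - [0, 0, 0, 0, 0, 0, 0.4]
    - [0, 0, 0, 0, 0, 0, 0.4]

```text
time_s: 8.12
eef_pos: [549.2, 283.6, 119.4]
ee_rot: [-0.001, 0.794, 0.608, 0.002]
force: [0.3, -0.2, -0.6]
grip_width: 0.4
```

Run:
```python
from h import *
s=ctrl.sense();print(s["time_s"],s["eef_pos"],s["grip_width"],s["force"],s["wrist_torque"])
W=capture("wrist");np.savez("w9.npz",**W);zoom(W,180,130,200,200,3,"pics/w9.png")
S=capture("scene");zoom(S,400,150,80,80,7,"pics/s9.png")
```

```text
8.1167 [549.19261059 283.59708106 119.35633363] 0.39973733728724437 [ 0.31517688 -0.20734053 -0.62611554] [-0.02803776  0.02745507 -0.00997258]
```

View pics/w9.png

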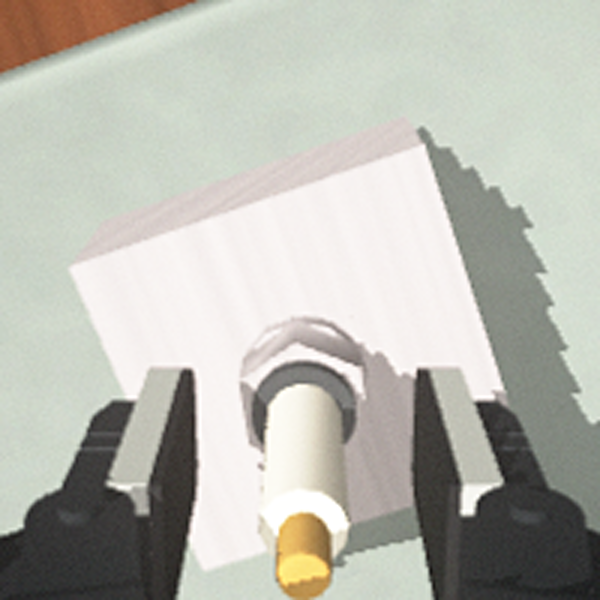

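View pics/s9.png

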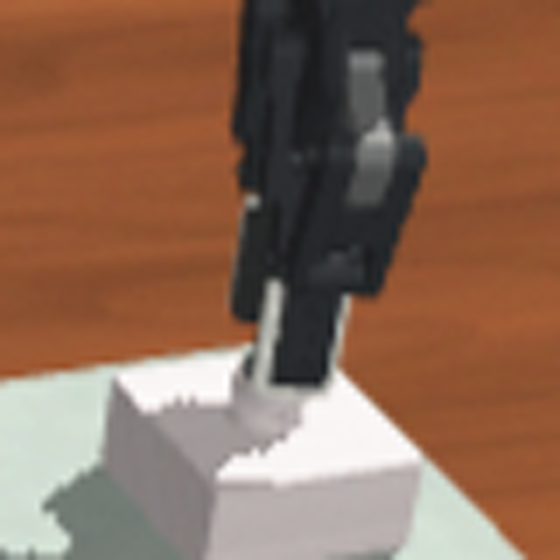

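move_arm:
  series:
    - [0, 0, 0, 0, 0, -2, 0.45]
    - [0, 0, 0, 0, 0, -6, 0.45]
    - [0, 0, 0, 0, 0, -10, 0.45]
    - [0, 0, 0, 0, 0, -14, 0.45]
    - [0, 0, 0, 0, 0, -16, 0.45]

```text
time_s: 8.63
eef_pos: [549.4, 283.1, 284.9]
ee_rot: [0.0, 0.794, 0.608, 0.006]
force: [-0.1, 1.6, 0.1]
grip_width: 0.449
```

Run:
```python
from h import *
s=ctrl.sense();print(s["time_s"],s["eef_pos"],s["grip_width"],s["force"])
W=capture("wrist");np.savez("w10.npz",**W);cv2.imwrite("pics/w10.png",W["frame"][:,:,::-1])
S=capture("scene");np.savez("s10.npz",**S);zoom(S,310,120,180,150,4,"pics/s10.png")
T=capture("top");np.savez("t10.npz",**T);zoom(T,105,180,140,100,5,"pics/t10.png")
```

```text
8.6333 [549.41819353 283.14396125 284.87741662] 0.44851065539254703 [-0.08671294  1.55039498  0.11228053]
```

View pics/w10.png

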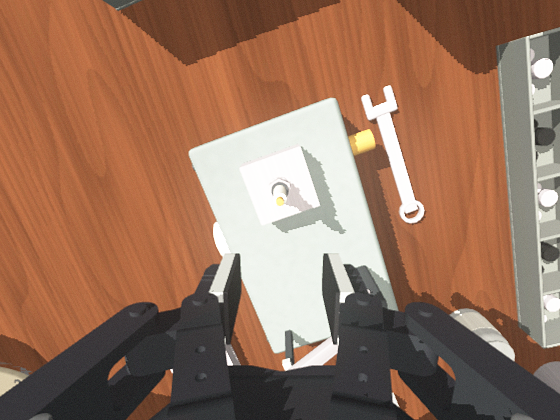

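View pics/s10.png

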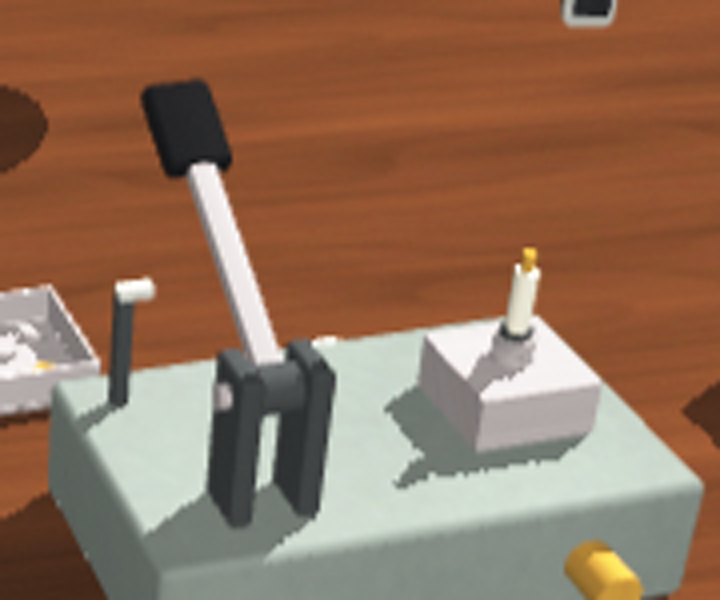

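View pics/t10.png

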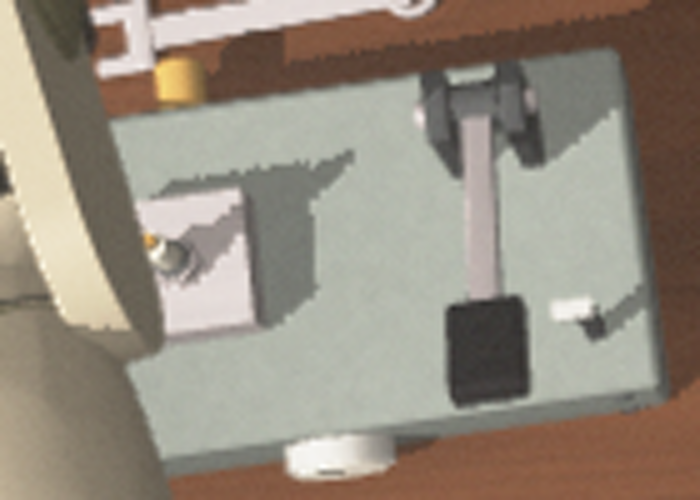

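Run:
```python
from h import *
T=dict(np.load("t10.npz"));S=dict(np.load("s10.npz"))
z2=lambda p:(105+p[0]/5,180+p[1]/5);z4=lambda p:(310+p[0]/4,120+p[1]/4)
print("pad pt",onz(T,z2((486,351)),213.6))
a,b=onz(T,z2((420,115)),135),onz(T,z2((532,102)),135);print("pins",a,b,(a+b)/2)
print("pad S",onz(S,z4((187,127)),213.6), "tri",tri([T,S],[z2((486,351)),z4((187,127))]))
print("pin tri",tri([T,S],[z2((532,102)),z4((222,396))]))
x=np.array([.997,.0755]);piv=np.array([549.2,282.7])-150*np.array([-.0755,.997]);print("line pt",piv)
s=ctrl.sense();print(to_tool([470,135,290]))
```

```text
pad pt [479.83417405 126.86172508 213.6       ]
pins [604.34359117 162.58624033 135.        ] [606.85624559 110.97209372 135.        ] [605.59991838 136.77916702 135.        ]
pad S [495.83553434 125.1883922  213.6       ] tri [481.35033828 128.86995795 206.21028903]
pin tri [607.83140295 112.56003835 132.75245825]
line pt [560.525 133.15 ]
(array([-16.34,  -3.78,  -1.05]), None)
```

move_arm:
  series:
    - [0, 0, 0, -17.3, -3.8, 1, 0]
    - [0, 0, 0, -17.3, -3.8, 1, 0]
    - [0, 0, 0, -17.3, -3.8, 1, 0]
    - [0, 0, 0, -17.3, -3.8, 1, 0]
    - [0, 0, 0, -17.3, -3.8, 1, 0]

```text
time_s: 9.2
eef_pos: [464.7, 122.7, 267.5]
ee_rot: [-0.001, 0.795, 0.607, 0.002]
force: [-0.6, 0.9, 0.5]
grip_width: -0.002
```

Run:
```python
from h import *
s=ctrl.sense();print(s["time_s"],s["eef_pos"],s["grip_width"],s["force"]);print(to_tool([467.4,126,240],(0.9654,-0.2608)))
```

```text
9.2 [464.65668687 122.65445098 267.53735776] -0.002440030133965629 [-0.64891925  0.86814174  0.45885629]
(array([0.38, 0.18, 2.76]), array([ 0.   , -0.004, -0.002]))
```

move_arm:
  series:
    - [0, 0, 0, 0.4, 0.2, 0, 0]
    - [0, 0, 0, 0.4, 0.2, 1.5, 0]
    - [0, 0, 0, 0.4, 0.2, 2.7, 0]
    - [0, 0, 0, 0.4, 0.2, 2.7, 0]

```text
time_s: 9.53
eef_pos: [466.9, 126.8, 237.5]
ee_rot: [-0.003, 0.794, 0.607, -0.0]
force: [0.3, -0.1, -0.8]
grip_width: 0.001
```

Run:
```python
from h import *
s=ctrl.sense();print(s["time_s"],s["eef_pos"],s["grip_width"],s["force"]);print(to_tool([467.4,126,142],(0.9654,-0.2608)))
S=capture("scene");zoom(S,310,80,180,150,4,"pics/s11.png")
W=capture("wrist");cv2.imwrite("pics/w11.png",W["frame"][:,:,::-1])
```

```text
9.5333 [466.8836013  126.79142415 237.46851572] 0.0007746217452218791 [ 0.33846475 -0.11062325 -0.83591017]
(array([-0.09,  0.12,  9.55]), array([-0.005, -0.003, -0.001]))
```

View pics/s11.png

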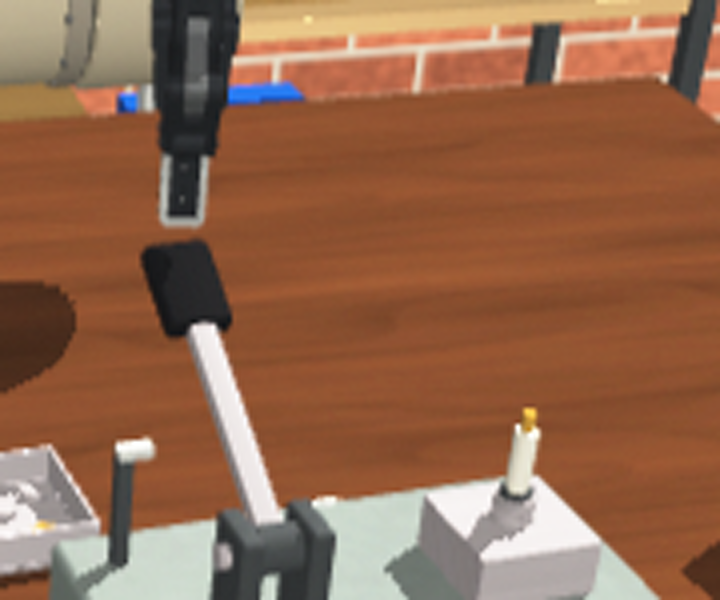

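View pics/w11.png

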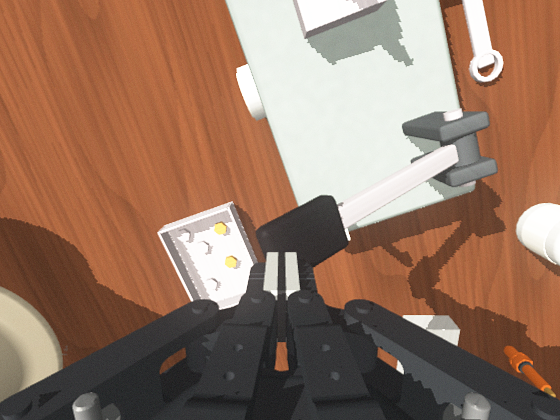

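Run:
```python
from h import *
W=capture("wrist");e=ctrl.sense()["eef_pos"]
for z in [e[2],222,142]: print(proj(W,[e[0],e[1],z]))
# pad top corners as seen, on sloped plane approx z
for p,z in [((257,231),226),((333,196),201),((349,240),201)]: print(onz(W,p,z).round(1))
```

```text
[282.02848249 267.47478246]
[281.95254896 251.54088495]
[281.74867245 208.75941852]
[459.3 142.5 226. ]
[502.4 143.  201. ]
[505.6 114.5 201. ]
```

move_arm:
  series:
    - [0, 0, 0, -0.1, 0.1, 1.2, 0]
    - [0, 0, 0, -0.1, 0.1, 2.7, 0]
    - [0, 0, 0, -0.1, 0.1, 4.2, 0]
    - [0, 0, 0, -0.1, 0.1, 5.7, 0]
    - [0, 0, 0, -0.1, 0.1, 6.5, 0]
  grip_force: 60

```text
time_s: 10.1
eef_pos: [468.7, 126.0, 175.0]
ee_rot: [-0.002, 0.794, 0.608, 0.001]
force: [-2.5, -0.1, 5.2]
grip_width: -0.002
```

Run:
```python
from h import *
s=ctrl.sense();print(s["time_s"],s["eef_pos"],s["grip_width"],s["force"]);print(to_tool([467.4,126,142],(0.9654,-0.2608)))
```

```text
10.1 [468.69787662 126.04292889 174.97819548] -0.001784614514195387 [-2.51004436 -0.0619506   5.18829289]
(array([-0.05, -0.12,  3.3 ]), array([-0.001, -0.004, -0.001]))
```

move_arm:
  series:
    - [0, 0, 0, 0, -0.1, 1, 0]
    - [0, 0, 0, 0, -0.1, 2, 0]
    - [0, 0, 0, 0, -0.1, 2.8, 0]
    - [0, 0, 0, 0, -0.1, 3.2, 0]
    - [0, 0, 0, 0, -0.1, 3.3, 0]

```text
time_s: 10.52
eef_pos: [467.7, 126.7, 142.2]
ee_rot: [-0.002, 0.794, 0.608, 0.001]
force: [-5.2, 0.0, 7.3]
grip_width: 0.003
```

move_arm:
  series:
    - [0, 0, 0, 0, 0, 0, 0]
    - [0, 0, 0, 0, 0, 0, 0]
    - [0, 0, 0, 0, 0, 0, 0]

```text
time_s: 10.77
eef_pos: [467.7, 126.7, 143.1]
ee_rot: [-0.002, 0.794, 0.608, 0.001]
force: [-4.8, -1.4, 6.3]
grip_width: -0.001
```

Run:
```python
from h import *
s=ctrl.sense();print(s["time_s"],s["eef_pos"],s["grip_width"],s["force"],s["dq"].round(3))
S=capture("scene");np.savez("s12.npz",**S);zoom(S,310,110,180,150,4,"pics/s12.png");cv2.imwrite("pics/s12f.png",S["frame"][:,:,::-1])
s=ctrl.sense();print(s["time_s"],s["eef_pos"],s["force"])
```

```text
10.7667 [467.74541137 126.72228622 143.09145098] -0.0011844003639604986 [-4.76745115 -1.35775671  6.32114543] [-0.     0.001  0.001 -0.     0.     0.001]
10.8167 [467.74509485 126.71560935 143.09548836] [-5.40435556 -1.51423861  6.595817  ]
```

View pics/s12.png

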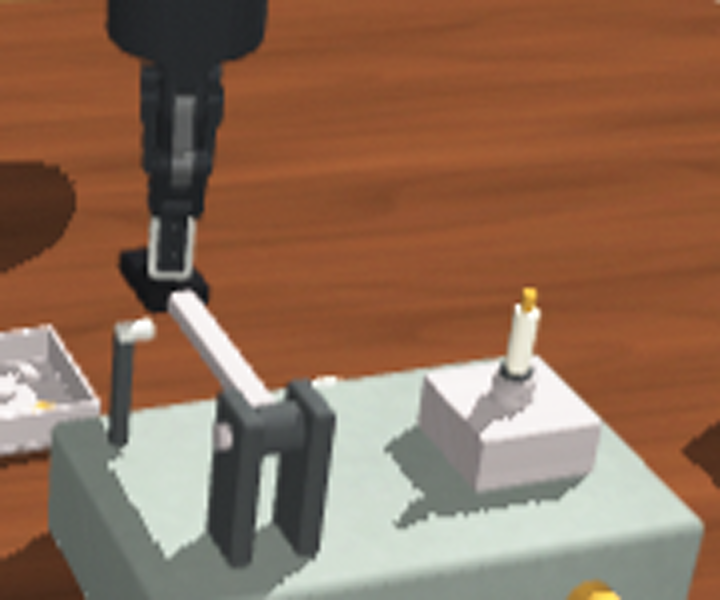

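View pics/s12f.png

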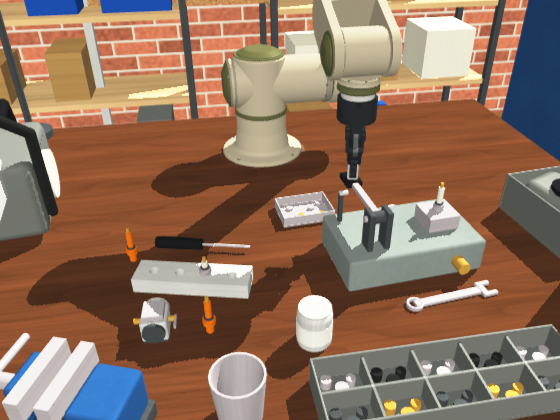

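```bash
python3 - <<'E'
from h import *
S=dict(np.load("s12.npz"))
piv=np.array([603.5,136.4,135]);ex=np.array([.997,.0755,0]);ey=np.array([-.0755,.997,0]);ez=np.array([0,0,1.])
for q in [0,.3,.42,.524,.63]:
    a=.5236-q;d=-np.cos(a)*ex+np.sin(a)*ez;n=np.sin(a)*ex+np.cos(a)*ez
    out=[]
    for t,w,h in [(170,-17,7),(170,17,7),(120,-17,7),(120,17,7),(120,-17,-7),(120,17,-7)]:
        p=proj(S,piv+t*d+w*ey+h*n);out.append(((p-[310,110])*4).round(0).tolist())
    print(q,out)
E
python3 - <<'E'
import cv2
a=cv2.imread('pics/s12f.png')[155:215,325:395];cv2.imwrite('pics/s12z.png',cv2.resize(a,None,fx=9,fy=9,interpolation=cv2.INTER_CUBIC))
E
```

```text
0 [[136.0, 116.0], [201.0, 109.0], [164.0, 201.0], [230.0, 193.0], [157.0, 217.0], [223.0, 209.0]]
0.3 [[117.0, 184.0], [180.0, 176.0], [149.0, 247.0], [214.0, 239.0], [145.0, 268.0], [209.0, 260.0]]
0.42 [[113.0, 215.0], [175.0, 208.0], [145.0, 269.0], [209.0, 261.0], [143.0, 292.0], [206.0, 283.0]]
0.524 [[110.0, 244.0], [171.0, 236.0], [143.0, 289.0], [206.0, 281.0], [141.0, 314.0], [204.0, 305.0]]
0.63 [[109.0, 275.0], [169.0, 267.0], [141.0, 311.0], [204.0, 303.0], [141.0, 337.0], [204.0, 328.0]]
```

View pics/s12z.png

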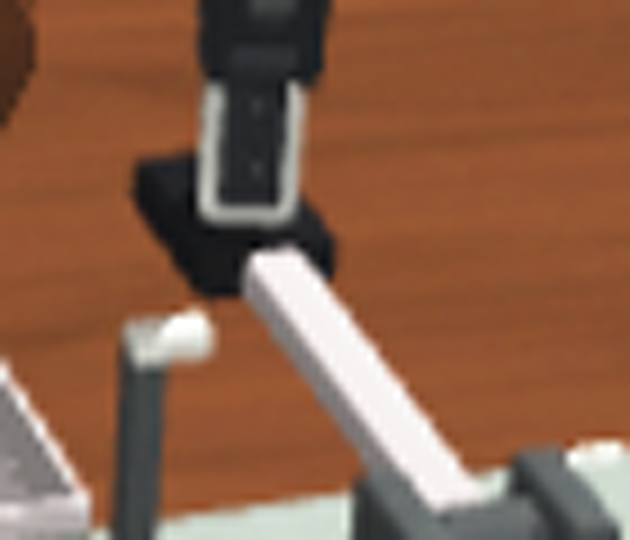

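Run:
```python
from h import *
s=ctrl.sense();print(s["time_s"],s["eef_pos"],s["force"])
print(job.finish_job())
```

```text
10.8167 [467.74509485 126.71560935 143.09548836] [-5.40435556 -1.51423861  6.595817  ]
the job is handed in; nothing more can be done
None
```

I moved the long plug from the rack to the cleaner's port, seated it and let go. Then I pressed the air lever down with shut fingers and handed the job in at 10.8 s while still holding it level. The program gave no verdict.

Last checks:
- **Plug:** It met the port face at 119.6 mm tool height, as predicted from its height in the rack, with about 9 N of press. It stood free and upright in the pictures after release and did not move while the lever was pressed.
- **Lever:** The fingertips were at z = 143.1 mm, against 142 mm for level, and the arm was still. They carried about 6.6 N vertically. The outline of the pad in the scene image fits about 0.52 rad, and the target is 0.524. There was also a sideways pull of about 5 N, which I take to be friction from the pad sliding under the fingers.
- **Other things:** The short plug and the bystanders looked unmoved in the last scene picture. I judged that by eye and did not measure it.

One disagreement: before insertion, the scene camera put the plug about 2.7 mm off the hole in both x and y, while the wrist view showed no offset in y. I went part of the way, and the plug slid in without resistance.

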